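# Gauge the depth of an angled drilled hole

### The job

Check how deep the tilted wooden handle blank has been drilled. First push the gauge's sliding pointer all the way down to its stop; then take the long collared depth rod from the rack and lower it (do not drop it) into the blank's hole until it touches bottom, and let go. Finally raise the pointer until its tongue just meets the underside of the rod's collar without lifting the rod off the bottom, and leave it there so that the exposed length can be read; leave the other rods, mug, torch and cone where they stand.

Things in the scene. Friction and masses are not known exactly. Their poses are not given: they have to be found in the camera images.
- fixture: fixed angled drilling fixture: grey base plate 150 x 160 x 12 mm (x from -75 to 75, y from -75 to 85 mm of the origin), aluminium cheeks up to z = 63 mm hold the wooden blank. Origin at the plate's underside, frame z up, x from the robot's side to the back at yaw 0
- blank: wooden handle blank 50 x 50 x 100 mm, fixed in the fixture, leaning 30 deg towards the fixture's -x side. Origin at the centre of its underside; its z axis is the axis of the hole, pointing out of the hole (up, 30 deg from vertical); its y axis is level and equals the fixture's y. A square guide rail (12 mm) with graduation marks stands parallel to the hole at y = 40 mm in this frame, ending 100 mm beyond the mouth
- bore_mouth (a point): centre of the mouth of the blind hole, on the blank's end face (z = 100 mm in the blank's frame); hole 15 mm wide with a 3 mm chamfer; same axes as blank. The hole is 45 to 85 mm deep, differing each time
- bore_end (a point): middle of the flat blind end of the hole, out of sight inside the blank
- pointer (a joint): travel in m of the sliding pointer up along the guide rail: 0 = fully down at its stop (top face of its tongue then 11 mm beyond the mouth), limit 0.083; it stays where it is left (about 4 N of friction)
- pointer_top (a point): top face of the pointer's steel tongue (10 mm wide, 8 mm thick), at its inner end, which reaches to 10 mm from the hole's axis on the blank's +y side; same axes as blank
- pointer_grip (a point): point to grip on the pointer's upright aluminium grip block: 14 mm (blank x) by 22 mm (blank y) by 44 mm (along the rail); 18 mm below the block's top end, 26 mm above the arm that carries it; lies 100 mm from the hole's axis on the blank's +y side; same axes as blank
- rack: fixed wooden rod rack 60 x 170 x 60 mm with a 80 x 190 x 6 mm foot; origin under its centre; three upright holes 13 mm wide, 50 mm deep, 55 mm apart along its y axis, each with a rod standing in it
- depth_rod: the depth rod, the longest one (179 mm), steel, 0.22 kg: 12 mm round stem 128 mm long from the tip, then a collar disc 32 mm wide and 6 mm thick, then a 16 mm round grip 45 mm long. Origin at the tip, z along the rod to the grip; stands upright in the rack at the start, its tip 10 mm above the table, in any of the three holes
- rod_tip (a point): lower tip of the depth rod (its origin)
- rod_collar (a point): centre of the underside of the depth rod's collar, 128 mm from the tip
- rod_grip (a point): point on the depth rod's axis in the grip, 158 mm from the tip
- short_rod: shorter rod with the same collar (141 mm over all, collar 90 mm from the tip), not to be used; stands in the rack
- plain_rod: rod without a collar (155 mm over all), not to be used; stands in the rack
- torch: pocket torch standing on its tail, 33 mm wide, 106 mm tall, origin under its centre; leave alone
- mug: white mug 92 x 127 x 95 mm with handle, origin at its underside; leave alone
- cone: small light cone-shaped container, 49 mm wide, 76 mm tall, origin under its centre; leave alone

How it is judged:
By the outcome, as a careful person would: the job done as asked, in the order asked, and still so for the second after the job is handed in, with the robot touching nothing.
It also fails if it takes over 67 s, if anything falls off the work surface, if the arm or the gripper's body presses on something with over 40 N, if the wrist force passes 120 N, or if a joint passes its speed limit or range.

### The arm

A 7-joint arm with a two-finger parallel gripper is mounted at the origin on a cart in front of the work surface, level with it; the furniture and walls round the work are solid. World frame = base frame: x ahead of the robot, y to its left, z up, the work surface at z = 0. Lengths are in m, angles in rad, forces in N, time in s.
With the tool pointing down it reaches from about 0.4 to 0.9 m from the base axis. Payload 5.6 kg.
Tool frame: the origin (TCP) lies midway between the tips of the shut fingers; the grasp point (between the pads) lies behind it (ctrl.grasp_offset is the z of the grasp point in the tool frame, in m); z points along the fingers, y is the direction in which the jaws open and shut (so a half turn about z gives the same grasp; the last joint's range is limited). The gripper opens to 92 mm and grips with 3 to 60 N. Pads are 20 mm wide; open, the fingers measure 128 mm over their backs; the gripper's body (75 mm by 189 mm) begins 69 mm behind the grasp point.
Start: joints at [-1.262, 0.468, -0.012, 1.603, 0.006, 1.071, -0.056], TCP at [0.224, 0.61, 0.184] pointing down, gripper open.
Joint ranges: [-2.53, 2.53], [-0.31, 2.02], [-1.57, 1.55], [0.28, 2.44], [-1.29, 4.43], [0.15, 1.84], [-2.92, 2.92]. Speed limits (rad/s): [2.57, 2.57, 3.14, 3.14, 3.14, 3.14, 3.14].

### API

Orientations are given as a rotation vector (axis times angle).
In Python, from bench import ctrl gives the robot as it stands.
- The arm moves only by the tool move_arm, never from a script. Its argument "plan" is a list of rows, each a list of 2 entries, a list of its own where there are three numbers: the shift along the tool's x, y, z in m, then the turn, a rotation vector about the tool's x, y, z in rad. In form: [[[tx, ty, tz], [wx, wy, wz]], ...]. A call has 1 to 12 rows; each row shifts and turns the commanded pose from where the row before left it, along the tool's axes as they then stand; what a row does not reach is not made up. A row lasts 1/12 s, in which the tool goes at most 41.7 mm and 7.16 degrees, less where a joint would pass 70% of its speed; a pose out of reach is approached as far as the arm can. A call with a gripper value outside its range is refused whole. "fingers" is the closure, from -1 (fully open) to 1 (shut), set as the call begins (left out, the last holds). The fingers move at their own pace and stop on an object; "force" is the grip in N (left out, the last holds). Time passes only in rows, so rows that do not move let the fingers close. It gives the time, the measured TCP pose, the force and the opening at its end, in the units of the state.
- ctrl.sense(): the state, without advancing time (a new reading comes with each control period).
- ctrl.capture(name): name is "scene" or "top" or "wrist"; returns (picture, depth): 480x640x3 uint8, red, green, blue; 480x640 float32, m along the optical axis (not along the pixel's ray), 0 where there is no reading.
- ctrl.camera_params(name): a dict with "mtx" (3x3 intrinsics, pixels), "k1" (the pictures are not rectified: a ray, as slopes to the right and down, at radius r is drawn at 1 + k1 r^2 times it, then the intrinsics apply), "position" and "attitude" of the camera in the world. Camera axes: x right, y up, looking along -z (the intrinsics and any distortion apply to the point x, -y, -z); pixel columns grow to the right and rows downward; lengths in m; the calibration is good to about 2 mm. A picture is of the moment at which its call begins: read the wrist's pose just before it. camera_params takes no time and is no camera call; for the wrist camera it gives the pose at the moment of the call.
- ctrl.finish_job(): hands the job in, once; it reports no verdict.
Trained networks look in the newest picture that a camera, given by its name, has taken for a name from the list of things; names that differ only in an ending like _2 or _b are one class to them, and where a whole thing is asked for, a point or a joint stands for the part that bears it (a point fixed in the world has none). Each returns a list of dicts, best first, with "confidence" (0 to 1); they miss things now and then, are a little off and sometimes report something else, mostly with a low value. They report only what shows in the picture. A call takes as long as a camera call.
- ctrl.look_for(name, camera): "centre" ([x, y, z] in m, in world coordinates, good to about 4 mm: the middle of the surface that is visible of it).
- ctrl.pinpoint(name, camera): "centre" ([x, y, z] in m, in world coordinates, good to about 4 mm: a listed point, or the origin of a listed thing).
The state is a dict: "clock": time; "joint_pos": joint angles; "joint_vel": joint speeds; "effort": joint torques, N m; "tool_pos": TCP position; "ee_rot": TCP orientation; "ft_force": force on the tool from outside, world axes, zero at the start; "wrist_torque": the same for the moment, N m; "gripper_width": finger opening in m.
Only numpy, scipy, OpenCV 4.12 (cv2) and the standard library are available. Lean on these libraries where they do the work, as an engineer would, in place of code of your own. Each camera call takes 0.05 s, during which the arm holds its last target. There are 200 camera calls.

## Working session

There is one attempt and no reset: what is moved stays moved. The work goes in short steps, Python scripts to look and compute and a tool call to move; the robot and the scene stay as the last step left them, time stands still between calls to the robot, and variables do not carry over. Pictures are saved under pics/ and viewed, about 8 in all and at most 12, crops included, and the job is handed in when it is done.

Besides the shell and the picture viewer there is one more tool, called after "Emit:" as name([rows], argument=value, ...), one row to a line, values as JSON. move_arm: Moves the arm, as the interface text tells. Its arguments: {"type":"object","properties":{"plan":{"type":"array"},"fingers":{"type":"number"},"force":{"type":"number"}},"required":["plan"]}

```bash
ls; mkdir -p pics; cat > h.py <<'E'
import numpy as np,cv2
from bench import ctrl
from scipy.spatial.transform import Rotation as R
def snap(c,f=None):
    im,d=ctrl.capture(c)
    if f: cv2.imwrite('pics/'+f,im[:,:,::-1])
    return im,d
E
python3 - <<'E'
from h import *
print(ctrl.grasp_offset); s=ctrl.sense(); print(s)
for c in ['scene','top']:
    snap(c,c+'0.png'); p=ctrl.camera_params(c); print(c,p)
    for n in ['fixture','blank','bore_mouth','pointer_top','pointer_grip','rack','depth_rod','rod_collar','rod_grip','short_rod','plain_rod','torch','mug','cone']:
        print(n,[(np.round(r['centre'],3).tolist(),round(r['confidence'],2)) for r in ctrl.pinpoint(n,c)[:2]])
E
cd pics; python3 -c "
import cv2;cv2.imwrite('both.png',cv2.resize(cv2.vconcat([cv2.imread('scene0.png'),cv2.imread('top0.png')]),None,fx=.62,fy=.62))"
```

```text
pics
-0.0187
{'clock': 0.0, 'joint_pos': array([-1.26200518,  0.46839644, -0.0115919 ,  1.60358263,  0.00603209,
        1.0713963 , -0.05629212]), 'joint_vel': array([-1.23644105e-03, -5.17447945e-05,  1.27984206e-03,  1.40864162e-04,
        9.37461163e-05,  1.28209586e-03,  7.51682588e-05]), 'effort': array([-1.08730266e-03, -5.20566845e+01, -1.31725677e-02, -2.43743008e+01,
       -5.66616375e-02,  1.74817740e-02,  1.69020163e-04]), 'tool_pos': array([0.22384901, 0.60958161, 0.18314487]), 'ee_rot': array([-5.49798742e-01, -3.09295396e+00,  2.73694477e-03]), 'ft_force': array([-0.68251682,  0.83838214, -0.66346189]), 'wrist_torque': array([0.08939405, 0.03005457, 0.04580787]), 'gripper_width': 0.09175859585549195}
scene {'mtx': array([[545.94923803,   0.        , 317.56492327],
       [  0.        , 545.94923803, 241.48898475],
       [  0.        ,   0.        ,   1.        ]]), 'k1': 0.008946255871877131, 'position': array([-0.153686  , -0.97081971,  0.67575893]), 'attitude': array([ 1.12607321, -0.37119154, -0.52354367])}
fixture [([0.624, 0.136, -0.002], 0.89), ([0.648, -0.185
[... 932 characters left out ...]
0.09762132, -1.58294067])}
fixture [([0.571, 0.126, 0.164], 0.73), ([0.623, 0.139, 0.0], 0.68)]
blank [([0.641, 0.097, 0.029], 0.62)]
bore_mouth [([0.595, 0.11, 0.116], 0.67)]
pointer_top [([0.572, 0.127, 0.166], 0.67), ([0.583, 0.412, -0.002], 0.39)]
pointer_grip [([0.582, 0.214, 0.182], 0.65), ([0.747, -0.068, -0.005], 0.48)]
rack [([0.643, -0.188, 0.002], 0.56)]
depth_rod [([0.647, -0.189, 0.004], 0.65), ([0.644, -0.188, 0.144], 0.21)]
rod_collar [([0.647, -0.186, 0.141], 0.71), ([0.626, 0.136, -0.003], 0.63)]
rod_grip []
short_rod [([0.658, -0.241, 0.007], 0.45)]
plain_rod [([0.635, -0.135, 0.007], 0.42)]
torch [([0.436, -0.004, -0.002], 0.48)]
mug [([0.585, 0.41, -0.003], 0.58)]
cone []
```

View pics/both.png

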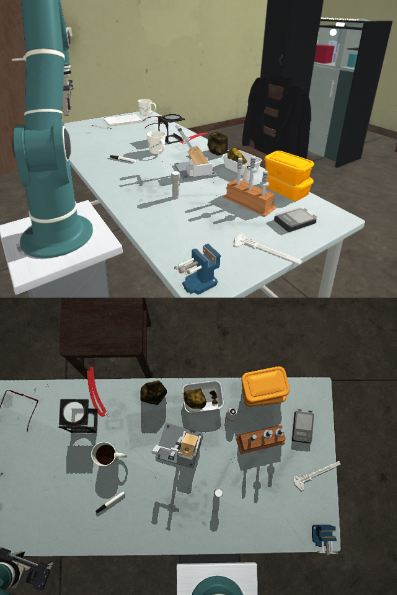

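The depth rod is the tallest one, in the middle hole of the rack near (0.646,-0.188). The fixture sits at about (0.62,0.136), with its pointer part-way up. I'll fit the fixture pose and plan the approach to the pointer.

```bash
cat >> h.py <<'E'
from scipy.optimize import least_squares
def frame(psi):
    return R.from_euler('z',psi)*R.from_euler('y',-np.pi/6)
def fit(obs,offg=None):
    """obs: list (name,xyz). params mouth(3),psi,travel,grip off"""
    def model(p):
        B=frame(p[3]).as_matrix();m=p[:3];F=R.from_euler('z',p[3]).as_matrix()
        return dict(bore_mouth=m,blank=m-.1*B[:,2],pointer_top=m+B@[0,.010,.011+p[4]],pointer_grip=m+B@[0,.1,.011+p[4]+p[5]])
    f=lambda p:np.ravel([model(p)[n]-np.array(x) for n,x in obs])
    r=least_squares(f,[.593,.11,.117,-.27,.04,.023],loss='soft_l1',f_scale=.004)
    return r.x,model(r.x)
def plan(pt,Rt,n,p0=None,R0=None):
    s=ctrl.sense(); p0=s['tool_pos'] if p0 is None else p0; R0=R.from_rotvec(s['ee_rot']) if R0 is None else R0
    w=(R0.inv()*Rt).as_rotvec()/n
    A=sum((R.from_rotvec(w*k).as_matrix() for k in range(n)),np.zeros((3,3)))
    t=np.linalg.solve(A,R0.inv().apply(np.array(pt)-p0))
    print(n,'rows of',np.round(t,4).tolist(),np.round(w,4).tolist(),'|t|',round(np.linalg.norm(t),4),'deg',round(np.degrees(np.linalg.norm(w)),2))
def ptool(psi):  # jaw along blank x, tool z = -blank z ; x=y cross z
    B=frame(psi).as_matrix(); out=[]
    for sg in (1,-1):
        y=sg*B[:,0]; z=-B[:,2]; out.append(R.from_matrix(np.c_[np.cross(y,z),y,z]))
    return out
E
python3 - <<'E'
from h import *
obs=[('blank',(.642,.096,.028)),('bore_mouth',(.592,.11,.117)),('pointer_top',(.573,.125,.160)),('pointer_grip',(.584,.219,.184)),
('blank',(.641,.097,.029)),('bore_mouth',(.595,.11,.116)),('pointer_top',(.572,.127,.166)),('pointer_grip',(.582,.214,.182))]
p,m=fit(obs);print(np.round(p,4),{k:np.round(v,4) for k,v in m.items()})
B=frame(p[3]).as_matrix()
s=ctrl.sense();print(R.from_rotvec(s['ee_rot']).as_matrix().round(2))
g=m['pointer_grip']; pre=g+.11*B[:,2]-.0187*B[:,2]
for Rt in ptool(p[3]):
    print('pre',pre); plan(pre,Rt,16)
E
```

```text
[ 0.5939  0.1097  0.1161 -0.2687  0.0416  0.0248] {'bore_mouth': array([0.5939, 0.1097, 0.1161]), 'blank': array([0.6421, 0.0965, 0.0295]), 'pointer_top': array([0.5712, 0.1264, 0.1617]), 'pointer_grip': array([0.5832, 0.2164, 0.1831])}
[[-0.94  0.34  0.  ]
 [ 0.34  0.94  0.  ]
 [-0.    0.   -1.  ]]
pre [0.53918646 0.22854346 0.26218623]
16 rows of [-0.034, 0.0062, -0.0012] [-0.0264, -0.0243, 0.0907] |t| 0.0346 deg 5.59
pre [0.53918646 0.22854346 0.26218623]
16 rows of [-0.0099, -0.0338, 0.0041] [0.0248, -0.027, -0.1008] |t| 0.0355 deg 6.14
```

Emit:
move_arm([
  [[-0.034,0.0062,-0.0012],[-0.0264,-0.0243,0.0907]],
  [[-0.034,0.0062,-0.0012],[-0.0264,-0.0243,0.0907]],
  [[-0.034,0.0062,-0.0012],[-0.0264,-0.0243,0.0907]],
  [[-0.034,0.0062,-0.0012],[-0.0264,-0.0243,0.0907]],
  [[-0.034,0.0062,-0.0012],[-0.0264,-0.0243,0.0907]],
  [[-0.034,0.0062,-0.0012],[-0.0264,-0.0243,0.0907]],
  [[-0.034,0.0062,-0.0012],[-0.0264,-0.0243,0.0907]],
  [[-0.034,0.0062,-0.0012],[-0.0264,-0.0243,0.0907]],
  [[-0.034,0.0062,-0.0012],[-0.0264,-0.0243,0.0907]],
  [[-0.034,0.0062,-0.0012],[-0.0264,-0.0243,0.0907]],
  [[-0.034,0.0062,-0.0012],[-0.0264,-0.0243,0.0907]],
  [[-0.034,0.0062,-0.0012],[-0.0264,-0.0243,0.0907]],
], fingers=-1)

```text
clock: 2.5
tool_pos: [0.5252, 0.3617, 0.2413]
ee_rot: [1.865, 2.08, 0.353]
ft_force: [-0.3, -0.8, 0.1]
gripper_width: 0.0922
```

Emit:
move_arm([
  [[-0.034,0.0062,-0.0012],[-0.0264,-0.0243,0.0907]],
  [[-0.034,0.0062,-0.0012],[-0.0264,-0.0243,0.0907]],
  [[-0.034,0.0062,-0.0012],[-0.0264,-0.0243,0.0907]],
  [[-0.034,0.0062,-0.0012],[-0.0264,-0.0243,0.0907]],
  [[0,0,0],[0,0,0]],
  [[0,0,0],[0,0,0]],
])

```text
clock: 3.0
tool_pos: [0.5387, 0.2277, 0.2632]
ee_rot: [2.143, 1.631, 0.438]
ft_force: [-0.1, 0.4, -0.3]
gripper_width: 0.0918
```

```bash
python3 - <<'E'
from h import *
s=ctrl.sense();print(s['clock'],s['tool_pos'],s['joint_pos'].round(2),s['ft_force'],R.from_rotvec(s['ee_rot']).as_matrix().round(3))
c=ctrl.camera_params('wrist');print(c)
im,d=snap('wrist','w1.png')
for n in ['blank','bore_mouth','pointer_top','pointer_grip']:
    print(n,[(np.round(r['centre'],4).tolist(),round(r['confidence'],2)) for r in ctrl.pinpoint(n,'wrist')[:2]])
E
```

```text
3.0 [0.53867481 0.22768461 0.26317767] [-1.27  0.09  0.6   2.05  0.54  0.77 -1.3 ] [-0.1073871   0.43650628 -0.25551735] [[ 0.266  0.835  0.482]
 [ 0.964 -0.231 -0.132]
 [ 0.002  0.499 -0.866]]
{'mtx': array([[430.10812105,   0.        , 313.54288428],
       [  0.        , 430.10812105, 237.63031996],
       [  0.        ,   0.        ,   1.        ]]), 'k1': -0.053001889271895024, 'position': array([0.46364149, 0.32643297, 0.43773896]), 'attitude': array([-0.32892532, -0.48197213, -0.33203179])}
blank [([0.595, 0.11, 0.1192], 0.74), ([0.64, 0.0968, 0.0281], 0.57)]
bore_mouth [([0.5954, 0.11, 0.1193], 0.71), ([0.6229, 0.1387, -0.0027], 0.53)]
pointer_top []
pointer_grip [([0.5838, 0.2189, 0.1859], 0.78), ([0.643, 0.0971, 0.0276], 0.4)]
```

View pics/w1.png

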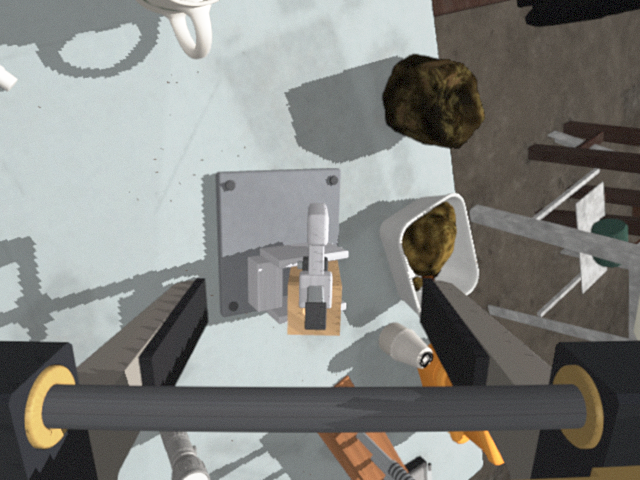

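```bash
cat >> h.py <<'E'
def cloud(c,d,u0,u1,v0,v1):
    """world points of pixels in window; returns HxWx3"""
    P=ctrl.camera_params(c) if isinstance(c,str) else c
    u,v=np.meshgrid(np.arange(u0,u1),np.arange(v0,v1))
    xy=cv2.undistortPoints(np.stack([u,v],-1).reshape(-1,1,2).astype(float),P['mtx'],np.array([P['k1'],0,0,0,0.])).reshape(-1,2)
    z=d[v,u].reshape(-1,1)
    X=np.c_[xy[:,:1]*z,-xy[:,1:]*z,-z]
    return (R.from_rotvec(P['attitude']).apply(X)+P['position']).reshape(v1-v0,u1-u0,3)
E
python3 - <<'E'
from h import *
obs=[('blank',(.642,.096,.028)),('bore_mouth',(.592,.11,.117)),('pointer_top',(.573,.125,.160)),('pointer_grip',(.584,.219,.184)),
('blank',(.641,.097,.029)),('bore_mouth',(.595,.11,.116)),('pointer_top',(.572,.127,.166)),('pointer_grip',(.582,.214,.182)),
('blank',(.64,.0968,.0281)),('bore_mouth',(.5954,.110,.1193)),('pointer_grip',(.5838,.2189,.1859))]
p,m=fit(obs);print(np.round(p,4),{k:np.round(v,4) for k,v in m.items()})
np.save('p.npy',p);B=frame(p[3])
im,d=snap('wrist')
C=B.inv().apply((cloud('wrist',d,295,345,190,300)-m['bore_mouth']).reshape(-1,3)).reshape(110,50,3)*1000
for v in range(0,110,6): print(190+v,[tuple(C[v,u].round().astype(int).tolist()) for u in (8,14,20,24,28,34,40)])
E
```

```text
[ 0.5939  0.1101  0.1163 -0.2755  0.0414  0.0259] {'bore_mouth': array([0.5939, 0.1101, 0.1163]), 'blank': array([0.642 , 0.0965, 0.0297]), 'pointer_top': array([0.5714, 0.1268, 0.1617]), 'pointer_grip': array([0.5834, 0.2169, 0.1841])}
190 [(-11, 100, -113), (-4, 99, -117), (3, 99, -121), (7, 98, -124), (12, 98, -128), (19, 97, -131), (26, 96, -137)]
196 [(-11, 93, -113), (-4, 92, -117), (3, 91, -122), (7, 91, -124), (12, 91, -127), (19, 90, -131), (27, 89, -136)]
202 [(-11, 86, -114), (-4, 85, -118), (3, 84, -122), (7, 84, -126), (12, 84, -126), (19, 83, -130), (27, 82, -134)]
208 [(-11, 79, -115), (-3, 112, 54), (2, 114, 63), (5, 114, 63), (8, 114, 62), (19, 76, -131), (27, 75, -134)]
214 [(-11, 71, -115), (-2, 113, 79), (2, 114, 86), (5, 114, 83), (7, 114, 83), (20, 68, -132), (27, 67, -135)]
220 [(-11, 65, -113), (-2, 112, 93), (2, 112, 95), (4, 112, 95), (7, 112, 93), (20, 61, -132), (27, 60, -135)]
226 [(-11, 57, -115), (-2, 108, 94), (2, 108, 94), (5, 108, 95), (7, 108, 93), (20, 54, -130), (27, 53, -135)]
232 [(-11, 50, -115), (-2, 104, 94), (2, 103, 93), (5, 104, 95), (7, 1
[... 469 characters left out ...]
 [(-8, 49, -8), (-2, 68, 50), (2, 69, 51), (5, 69, 52), (9, 68, 50), (18, 26, -78), (25, 26, -78)]
268 [(-8, 43, -7), (-2, 63, 50), (2, 64, 51), (6, 64, 51), (9, 63, 50), (18, 26, -56), (24, 26, -58)]
274 [(-7, 57, 46), (-2, 59, 51), (2, 59, 52), (6, 59, 51), (9, 59, 52), (14, 56, 43), (23, 26, -38)]
280 [(-7, 55, 54), (-2, 55, 54), (2, 55, 53), (6, 55, 54), (9, 55, 54), (13, 55, 55), (22, 27, -21)]
286 [(-7, 50, 54), (-2, 50, 54), (2, 50, 55), (6, 50, 55), (9, 50, 56), (13, 50, 55), (22, 26, -6)]
292 [(-7, 44, 53), (-2, 49, 64), (2, 49, 63), (6, 49, 64), (9, 45, 53), (14, 45, 54), (21, 23, 0)]
298 [(-7, 39, 54), (-2, 49, 76), (2, 49, 77), (5, 49, 75), (8, 48, 74), (14, 39, 53), (21, 17, 0)]
```

```bash
python3 - <<'E'
from h import *
p=np.load('p.npy');B=frame(p[3]);m=p[:3]+B.apply([.0025,.003,0]);np.save('m.npy',m)
g=m+B.apply([0,.1,.0765]); print('mouth',m,'grip',g)
plan(g-.0187*B.apply([0,0,1]),ptool(p[3])[0],8)
E
```

```text
mouth [0.59675318 0.11235993 0.11757008] grip [0.58714734 0.21899384 0.18382102]
8 rows of [0.0004, 0.0004, 0.014] [0.0, -0.0004, 0.0009] |t| 0.014 deg 0.06
```

Emit:
move_arm([
  [[0.0008,0.0008,0.014],[0,-0.001,0.002]],
  [[0.0008,0.0008,0.014],[0,-0.001,0.002]],
  [[0.0008,0.0008,0.014],[0,-0.001,0.002]],
  [[0.0008,0.0008,0.014],[0,0,0]],
  [[0,0,0.014],[0,0,0]],
  [[0,0,0.014],[0,0,0]],
  [[0,0,0.014],[0,0,0]],
  [[0,0,0.014],[0,0,0]],
  [[0,0,0],[0,0,0]],
])

```text
clock: 4.05
tool_pos: [0.5961, 0.2145, 0.165]
ee_rot: [2.145, 1.623, 0.429]
ft_force: [-0.6, -1.5, 0.3]
gripper_width: 0.0918
```

Emit:
move_arm([
  [[0,0,0],[0,0,0]],
  [[0,0,0],[0,0,0]],
  [[0,0,0],[0,0,0]],
  [[0,0,0],[0,0,0]],
  [[0,0,0],[0,0,0]],
  [[0,0,0],[0,0,0]],
  [[0,0,0],[0,0,0]],
  [[0,0,0],[0,0,0]],
  [[0,0,0],[0,0,0]],
  [[0,0,0],[0,0,0]],
], fingers=1, force=15)

```text
clock: 4.88
tool_pos: [0.5963, 0.2156, 0.1674]
ee_rot: [2.146, 1.623, 0.435]
ft_force: [-0.2, 0.0, -0.7]
gripper_width: 0.0269
```

Emit:
move_arm([
  [[0,0,0],[0,0,0]],
  [[0,0,0],[0,0,0]],
  [[0,0,0],[0,0,0]],
  [[0,0,0],[0,0,0]],
])

```text
clock: 5.22
tool_pos: [0.5959, 0.2156, 0.1672]
ee_rot: [2.147, 1.623, 0.435]
ft_force: [-2.9, 0.1, -1.5]
gripper_width: 0.0138
```

Emit:
move_arm([
  [[0,0,0],[0,0,0]],
  [[0,0,0.004],[0,0,0]],
  [[0,0,0.006],[0,0,0]],
  [[0,0,0.006],[0,0,0]],
  [[0,0,0.006],[0,0,0]],
  [[0,0,0.006],[0,0,0]],
  [[0,0,0.004],[0,0,0]],
  [[0,0,0.002],[0,0,0]],
  [[0,0,0],[0,0,0]],
], force=25)

```text
clock: 5.97
tool_pos: [0.6126, 0.2105, 0.137]
ee_rot: [2.146, 1.623, 0.434]
ft_force: [-0.2, 0.8, -5.6]
gripper_width: 0.0136
```

Emit:
move_arm([
  [[0,0,0.002],[0,0,0]],
  [[0,0,0.002],[0,0,0]],
  [[0,0,0.002],[0,0,0]],
  [[0,0,0],[0,0,0]],
])

```text
clock: 6.3
tool_pos: [0.6152, 0.2097, 0.1323]
ee_rot: [2.147, 1.623, 0.434]
ft_force: [-2.9, -0.8, -3.5]
gripper_width: 0.0134
```

Emit:
move_arm([
  [[0,0,0.0015],[0,0,0]],
  [[0,0,0.0015],[0,0,0]],
  [[0,0,0],[0,0,0]],
])

```text
clock: 6.55
tool_pos: [0.6162, 0.2102, 0.1311]
ee_rot: [2.147, 1.623, 0.435]
ft_force: [-15.4, -1.4, 13.3]
gripper_width: 0.0139
```

Emit:
move_arm([
  [[0,0,0.0015],[0,0,0]],
  [[0,0,0.0015],[0,0,0]],
  [[0,0,0],[0,0,0]],
])

```text
clock: 6.8
tool_pos: [0.6176, 0.2111, 0.1291]
ee_rot: [2.147, 1.625, 0.437]
ft_force: [-18.5, 1.1, 19.1]
gripper_width: 0.0136
```

Emit:
move_arm([
  [[0,0,0],[0,0,0]],
  [[0,0,0],[0,0,0]],
  [[0,0,0],[0,0,0]],
  [[0,0,0],[0,0,0]],
  [[0,0,0],[0,0,0]],
], fingers=-0.3)

```text
clock: 7.22
tool_pos: [0.619, 0.2092, 0.1278]
ee_rot: [2.146, 1.623, 0.436]
ft_force: [-0.1, 0.3, -0.2]
gripper_width: 0.0451
```

Emit:
move_arm([
  [[0,0,-0.02],[0,0,0]],
  [[0,0,-0.03],[0,0,0]],
  [[0,0,-0.03],[0,0,0]],
  [[0,0,-0.03],[0,0,0]],
  [[0,0,-0.03],[0,0,0]],
  [[0,0,-0.02],[0,0,0]],
  [[0,0,0],[0,0,0]],
  [[0,0,0],[0,0,0]],
])

```text
clock: 7.88
tool_pos: [0.5417, 0.2318, 0.2669]
ee_rot: [2.147, 1.624, 0.439]
ft_force: [0.1, 0.2, -0.5]
gripper_width: 0.0595
```

```bash
python3 - <<'E'
from h import *
p=np.load('p.npy');B=frame(p[3]);m=np.load('m.npy')
s=ctrl.sense();print(s['tool_pos'],s['ft_force'],s['joint_pos'].round(2))
c=ctrl.camera_params('wrist')
im,d=snap('wrist','w2.png')
for n in ['bore_mouth','pointer_top','pointer_grip']:
    print(n,[(B.inv().apply(np.array(r['centre'])-m).round(4).tolist(),round(r['confidence'],2)) for r in ctrl.pinpoint(n,'wrist')[:2]])
C=B.inv().apply((cloud(c,d,0,640,0,480)-m).reshape(-1,3))
for nm,lo,hi in [('block',[-15,85,35],[15,125,70]),('arm',[-15,62,-5],[15,84,40]),('tongue',[-12,8,-5],[12,26,40]),('face',[-30,-30,-6],[30,30,6])]:
    q=C[np.all((C*1000>lo)&(C*1000<hi),1)]*1000
    if len(q): print(nm,len(q),np.percentile(q,[2,50,98],axis=0).round(1).tolist())
snap('top')
for n in ['rod_collar','rod_grip','depth_rod','rack','short_rod','plain_rod']:
    print(n,[(np.round(r['centre'],4).tolist(),round(r['confidence'],2)) for r in ctrl.pinpoint(n,'top')[:2]])
E
```

```text
[0.54165958 0.23179644 0.26689113] [ 0.12234931  0.23092377 -0.50059608] [-1.29  0.1   0.62  2.04  0.53  0.78 -1.3 ]
bore_mouth [([-0.0022, -0.0053, -0.1049], 0.2)]
pointer_top []
pointer_grip [([0.0018, 0.0984, 0.0354], 0.6)]
block 561 [[-5.2, 90.2, 38.0], [1.1, 101.6, 53.3], [8.0, 110.9, 55.1]]
arm 240 [[-5.2, 62.5, 8.6], [0.5, 69.9, 10.1], [6.2, 77.3, 11.4]]
tongue 119 [[-11.4, 8.2, -1.5], [7.4, 14.4, -0.3], [11.1, 20.3, 1.4]]
face 1730 [[-25.4, -25.1, -2.3], [-4.1, 0.6, -0.0], [23.7, 24.2, 1.6]]
rod_collar [([0.6429, -0.1863, 0.1395], 0.76)]
rod_grip [([0.5847, 0.4089, -0.0039], 0.15)]
depth_rod [([0.6462, -0.19, 0.0065], 0.49), ([0.5838, 0.411, -0.0049], 0.4)]
rack [([0.6457, -0.1873, 0.0018], 0.87), ([0.6016, 0.2109, 0.1451], 0.65)]
short_rod [([0.6606, -0.2393, 0.0059], 0.71)]
plain_rod [([0.6366, -0.1365, 0.0058], 0.51)]
```

View pics/w2.png

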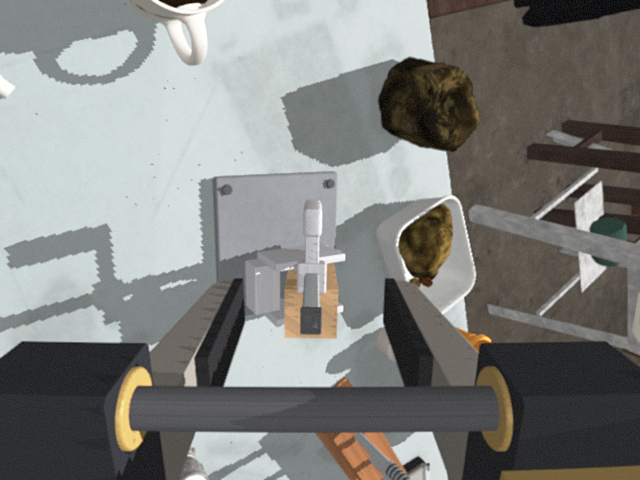

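Block top dropped from 94.5 to about 54.5 mm, so the pointer is at its stop (block top seen near (312,205)). Next, the depth rod.

```bash
python3 - <<'E'
from h import *
s=ctrl.sense();R0=R.from_rotvec(s['ee_rot']);p0=s['tool_pos']+R0.apply([0,0,-.08]);print(p0)
a=np.radians(13.1);y=np.array([np.cos(a),np.sin(a),0]);z=np.array([0,0,-1.]);Rt=R.from_matrix(np.c_[np.cross(y,z),y,z])
plan([.645,-.188,.25],Rt,13,p0,R0)
E
```

```text
[0.50302751 0.24175892 0.3351517 ]
13 rows of [-0.0326, 0.0101, 0.0106] [0.0394, 0.0102, -0.0379] |t| 0.0357 deg 3.19
```

Emit:
move_arm([
  [[0,0,-0.03],[0,0,0]],
  [[0,0,-0.03],[0,0,0]],
  [[0,0,-0.02],[0,0,0]],
  [[-0.0326,0.0101,0.0106],[0.0394,0.0102,-0.0379]],
  [[-0.0326,0.0101,0.0106],[0.0394,0.0102,-0.0379]],
  [[-0.0326,0.0101,0.0106],[0.0394,0.0102,-0.0379]],
  [[-0.0326,0.0101,0.0106],[0.0394,0.0102,-0.0379]],
  [[-0.0326,0.0101,0.0106],[0.0394,0.0102,-0.0379]],
  [[-0.0326,0.0101,0.0106],[0.0394,0.0102,-0.0379]],
  [[-0.0326,0.0101,0.0106],[0.0394,0.0102,-0.0379]],
])

```text
clock: 9.27
tool_pos: [0.5533, 0.0154, 0.3021]
ee_rot: [2.091, 2.048, 0.232]
ft_force: [-0.3, 0.9, -0.2]
gripper_width: 0.0596
```

Emit:
move_arm([
  [[-0.0326,0.0101,0.0106],[0.0394,0.0102,-0.0379]],
  [[-0.0326,0.0101,0.0106],[0.0394,0.0102,-0.0379]],
  [[-0.0326,0.0101,0.0106],[0.0394,0.0102,-0.0379]],
  [[-0.0326,0.0101,0.0106],[0.0394,0.0102,-0.0379]],
  [[-0.0326,0.0101,0.0106],[0.0394,0.0102,-0.0379]],
  [[-0.0326,0.0101,0.0106],[0.0394,0.0102,-0.0379]],
  [[0,0,0],[0,0,0]],
  [[0,0,0],[0,0,0]],
])

```text
clock: 9.93
tool_pos: [0.6213, -0.1541, 0.2583]
ee_rot: [2.003, 2.377, 0.023]
ft_force: [-0.0, 1.0, -0.2]
gripper_width: 0.0596
```

```bash
python3 - <<'E'
from h import *
s=ctrl.sense();print(s['clock'],s['tool_pos'],s['joint_pos'].round(2),R.from_rotvec(s['ee_rot']).as_matrix().round(3))
c=ctrl.camera_params('wrist');im,d=snap('wrist','w3.png')
for n in ['rod_collar','rod_grip','short_rod','plain_rod']:
    print(n,[(np.round(r['centre'],4).tolist(),round(r['confidence'],2)) for r in ctrl.pinpoint(n,'wrist')[:2]])
C=cloud(c,d,0,640,0,480).reshape(-1,3)
for nm,lo,hi in [('top',.184,.195),('grip',.15,.183),('collar',.141,.147)]:
    q=C[(C[:,2]>lo)&(C[:,2]<hi)&(np.hypot(C[:,0]-.645,C[:,1]+.188)<.025)]
    if len(q): print(nm,len(q),q.min(0).round(4),q.max(0).round(4),np.median(q,0).round(4))
E
```

```text
9.9333 [ 0.62131223 -0.15413923  0.2582821 ] [-0.51  0.5   1.    1.63 -0.45  1.22  0.74] [[-0.169  0.985  0.035]
 [ 0.985  0.17  -0.01 ]
 [-0.016  0.033 -0.999]]
rod_collar [([0.646, -0.1883, 0.1386], 0.62)]
rod_grip [([0.6437, -0.188, 0.1666], 0.57), ([0.6461, -0.1867, 0.1371], 0.46)]
short_rod []
plain_rod [([0.6336, -0.1301, 0.0043], 0.94), ([0.6416, -0.1874, 0.1702], 0.43)]
top 437 [ 0.639  -0.1963  0.1841] [ 0.6548 -0.1799  0.1911] [ 0.6468 -0.1872  0.1893]
grip 362 [ 0.6389 -0.1905  0.15  ] [ 0.6547 -0.1795  0.183 ] [ 0.6443 -0.1816  0.1674]
collar 719 [ 0.6318 -0.2028  0.141 ] [ 0.6628 -0.1721  0.1469] [ 0.6432 -0.1822  0.1445]
```

View pics/w3.png

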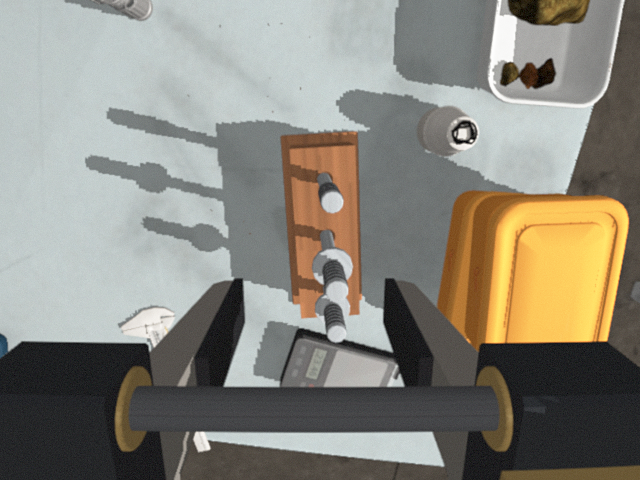

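```bash
python3 - <<'E'
from h import *
s=ctrl.sense();R0=R.from_rotvec(s['ee_rot'])
a=np.radians(12.);y=np.array([np.cos(a),np.sin(a),0]);z=np.array([0,0,-1.]);Rt=R.from_matrix(np.c_[np.cross(y,z),y,z])
plan([.647,-.188,.215],Rt,4)
E
```

```text
4 rows of [-0.0111, 0.0038, 0.0117] [0.0098, 0.0032, -0.0073] |t| 0.0166 deg 0.72
```

Emit:
move_arm([
  [[-0.0111,0.0038,0.0117],[0.0098,0.0032,-0.0073]],
  [[-0.0111,0.0038,0.0117],[0.0098,0.0032,-0.0073]],
  [[-0.0111,0.0038,0.0117],[0.0098,0.0032,-0.0073]],
  [[-0.0111,0.0038,0.0117],[0.0098,0.0032,-0.0073]],
  [[0,0,0],[0,0,0]],
  [[0,0,0],[0,0,0]],
])

```text
clock: 10.68
tool_pos: [0.6465, -0.1891, 0.2147]
ee_rot: [-1.979, -2.44, 0.003]
ft_force: [0.2, 0.7, 0.3]
gripper_width: 0.0596
```

```bash
python3 - <<'E'
from h import *
s=ctrl.sense();R0=R.from_rotvec(s['ee_rot']);print(s['tool_pos'],R0.as_matrix().round(3))
a=np.radians(12.);y=np.array([np.cos(a),np.sin(a),0]);z=np.array([0,0,-1.]);Rt=R.from_matrix(np.c_[np.cross(y,z),y,z])
plan([.647,-.188,.149],Rt,5)
E
```

```text
[ 0.64649849 -0.18908521  0.21467916] [[-0.206  0.978 -0.001]
 [ 0.978  0.206 -0.001]
 [-0.001 -0.002 -1.   ]]
5 rows of [0.0002, 0.0002, 0.0131] [-0.0003, 0.0002, -0.0003] |t| 0.0131 deg 0.03
```

Emit:
move_arm([
  [[0.0002,0.0002,0.013],[0,0,0]],
  [[0.0002,0.0002,0.013],[0,0,0]],
  [[0.0002,0.0002,0.013],[0,0,0]],
  [[0.0002,0.0002,0.013],[0,0,0]],
  [[0.0002,0.0002,0.013],[0,0,0]],
  [[0,0,0],[0,0,0]],
  [[0,0,0],[0,0,0]],
])

```text
clock: 11.27
tool_pos: [0.6465, -0.1894, 0.1481]
ee_rot: [-1.98, -2.437, 0.006]
ft_force: [1.0, 0.3, 0.7]
gripper_width: 0.0598
```

Emit:
move_arm([
  [[0,0,0],[0,0,0]],
  [[0,0,0],[0,0,0]],
  [[0,0,0],[0,0,0]],
  [[0,0,0],[0,0,0]],
  [[0,0,0],[0,0,0]],
  [[0,0,0],[0,0,0]],
  [[0,0,0],[0,0,0]],
  [[0,0,0],[0,0,0]],
  [[0,0,0],[0,0,0]],
  [[0,0,0],[0,0,0]],
], fingers=1, force=40)

```text
clock: 12.1
tool_pos: [0.6472, -0.1897, 0.1494]
ee_rot: [-1.981, -2.438, 0.004]
ft_force: [-0.2, -0.9, 0.1]
gripper_width: 0.0144
```

Emit:
move_arm([
  [[0,0,-0.005],[0,0,0]],
  [[0,0,-0.01],[0,0,0]],
  [[0,0,-0.02],[0,0,0]],
  [[0,0,-0.025],[0,0,0]],
  [[0,0,-0.03],[0,0,0]],
  [[0,0,-0.03],[0,0,0]],
  [[0,0,-0.02],[0,0,0]],
  [[0,0,-0.015],[0,0,0]],
  [[0,0,-0.005],[0,0,0]],
  [[0,0,0],[0,0,0]],
])

```text
clock: 12.93
tool_pos: [0.6477, -0.1898, 0.311]
ee_rot: [1.98, 2.437, -0.002]
ft_force: [0.4, -0.0, -0.9]
gripper_width: 0.0141
```

```bash
python3 - <<'E'
from h import *
p=np.load('p.npy');B=frame(p[3]);m=np.load('m.npy')
s=ctrl.sense();print(s['tool_pos'],s['gripper_width'],s['ft_force'])
a=B.apply([0,0,1]);plan(m+a*(.05+.1394),ptool(p[3])[0],14)
E
```

```text
[ 0.64772099 -0.18980396  0.31098575] 0.014137754989856054 [ 0.3985012  -0.03921387 -0.86133978]
14 rows of [0.0235, -0.0108, -0.0011] [-0.0366, -0.0089, 0.0336] |t| 0.0259 deg 2.89
```

Emit:
move_arm([
  [[0.0235,-0.0108,-0.0011],[-0.0366,-0.0089,0.0336]],
  [[0.0235,-0.0108,-0.0011],[-0.0366,-0.0089,0.0336]],
  [[0.0235,-0.0108,-0.0011],[-0.0366,-0.0089,0.0336]],
  [[0.0235,-0.0108,-0.0011],[-0.0366,-0.0089,0.0336]],
  [[0.0235,-0.0108,-0.0011],[-0.0366,-0.0089,0.0336]],
  [[0.0235,-0.0108,-0.0011],[-0.0366,-0.0089,0.0336]],
  [[0.0235,-0.0108,-0.0011],[-0.0366,-0.0089,0.0336]],
  [[0.0235,-0.0108,-0.0011],[-0.0366,-0.0089,0.0336]],
  [[0.0235,-0.0108,-0.0011],[-0.0366,-0.0089,0.0336]],
  [[0.0235,-0.0108,-0.0011],[-0.0366,-0.0089,0.0336]],
  [[0.0235,-0.0108,-0.0011],[-0.0366,-0.0089,0.0336]],
  [[0.0235,-0.0108,-0.0011],[-0.0366,-0.0089,0.0336]],
])

```text
clock: 13.93
tool_pos: [0.5163, 0.068, 0.2914]
ee_rot: [2.14, 1.789, 0.345]
ft_force: [1.4, 0.2, -2.3]
gripper_width: 0.0139
```

Emit:
move_arm([
  [[0.0235,-0.0108,-0.0011],[-0.0366,-0.0089,0.0336]],
  [[0.0235,-0.0108,-0.0011],[-0.0366,-0.0089,0.0336]],
  [[0,0,0],[0,0,0]],
  [[0,0,0],[0,0,0]],
  [[0,0,0],[0,0,0]],
  [[0,0,0],[0,0,0]],
])

```text
clock: 14.43
tool_pos: [0.5073, 0.1155, 0.2838]
ee_rot: [2.15, 1.671, 0.397]
ft_force: [0.4, 0.2, -2.0]
gripper_width: 0.0141
```

```bash
python3 - <<'E'
from h import *
p=np.load('p.npy');B=frame(p[3]);m=np.load('m.npy')
s=ctrl.sense();R0=R.from_rotvec(s['ee_rot']);print(s['clock'],s['tool_pos'],s['ft_force'],s['joint_pos'].round(2))
print('tool in blank',B.inv().apply(s['tool_pos']-m).round(4),'axis',B.inv().apply(R0.apply([0,0,-1])).round(4))
c=ctrl.camera_params('wrist');im,d=snap('wrist','w4.png')
for n in ['rod_collar','rod_grip','rod_tip','bore_mouth']:
    print(n,[(B.inv().apply(np.array(r['centre'])-m).round(4).tolist(),round(r['confidence'],2)) for r in ctrl.pinpoint(n,'wrist')[:2]])
C=B.inv().apply((cloud(c,d,0,640,0,480)-m).reshape(-1,3))*1000
for z in range(40,190,15):
    q=C[(abs(C[:,2]-z)<7)&(np.hypot(C[:,0],C[:,1])<25)]
    if len(q)>5: print(z,len(q),q.min(0).round(1),q.max(0).round(1))
im2,_=snap('scene','s4.png')
for n in ['rod_collar','rod_tip','bore_mouth']:
    print(n,[(B.inv().apply(np.array(r['centre'])-m).round(4).tolist(),round(r['confidence'],2)) for r in ctrl.pinpoint(n,'scene')[:2]])
cr=cv2.resize(im2[130:330,220:470],None,fx=2,fy=2)
cv2.imwrite('pics/c4.png',cv2.vconcat([cv2.resize(im,(500,375)),cv2.resize(cr,(500,400))[:225+0]])[:,:,::-1])
E
```

```text
14.4333 [0.50733176 0.1154609  0.28381107] [ 0.4299686   0.22490908 -1.96983878] [-1.21 -0.14  0.64  2.16  0.6   0.84 -1.16]
tool in blank [ 0.0079 -0.0213  0.1874] axis [0.039  0.002  0.9992]
rod_collar [([0.0075, -0.0184, 0.174], 0.7), ([-0.0043, -0.0033, -0.1054], 0.24)]
rod_grip [([0.0065, -0.0191, 0.2077], 0.78), ([0.0004, -0.0184, 0.0512], 0.54)]
rod_tip [([0.0012, -0.0189, 0.0481], 0.76), ([-0.0469, 0.0344, -0.1107], 0.68)]
bore_mouth [([0.0023, -0.0007, -0.0011], 0.89)]
55 29 [ -3.3 -16.8  52.5] [  7.9 -12.4  61.5]
70 65 [ -3.2 -17.8  63.1] [  8.4 -12.1  77. ]
85 71 [ -2.4 -17.1  78.1] [  9.6 -12.1  92. ]
100 77 [ -1.6 -16.9  93. ] [  9.9 -12.4 106.8]
115 93 [ -0.8 -17.1 108.1] [ 11.  -12.4 122. ]
130 97 [ -0.3 -18.6 123.2] [ 11.2 -12.7 136.7]
145 22 [  3.5 -13.8 138. ] [  9.  -12.6 143.2]
175 686 [ -7.  -24.3 176. ] [ 22.4  -3.2 182. ]
rod_collar [([0.0093, -0.0205, 0.1751], 0.79), ([-0.0053, -0.0153, 0.0455], 0.43)]
rod_tip [([0.0001, -0.0194, 0.0474], 0.64)]
bore_mouth [([-0.0024, -0.0, 0.0013], 0.61)]
```

View pics/c4.png

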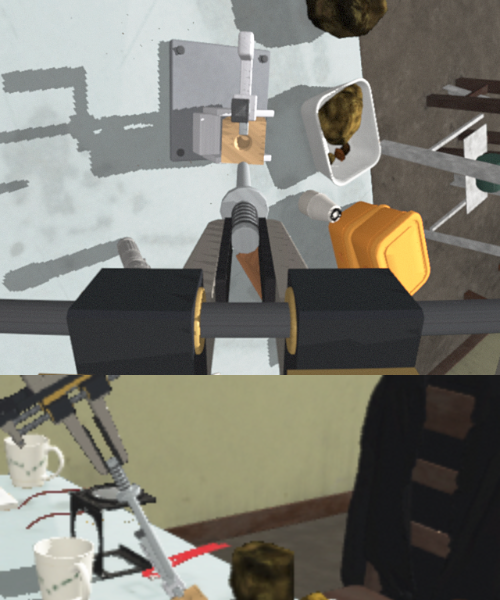

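```bash
python3 - <<'E'
from h import *
p=np.load('p.npy');B=frame(p[3]);m=np.load('m.npy')
plan(m+B.apply([-.0005,-.003,.170]),ptool(p[3])[0],4)
E
```

```text
4 rows of [0.0043, -0.0019, 0.0045] [-0.0096, 0.0, 0.007] |t| 0.0065 deg 0.68
```

Emit:
move_arm([
  [[0.0043,-0.0019,0.0045],[-0.0096,0,0.007]],
  [[0.0043,-0.0019,0.0045],[-0.0096,0,0.007]],
  [[0.0043,-0.0019,0.0045],[-0.0096,0,0.007]],
  [[0.0043,-0.0019,0.0045],[-0.0096,0,0.007]],
  [[0,0,0],[0,0,0]],
  [[0,0,0],[0,0,0]],
  [[0,0,0],[0,0,0]],
])

```text
clock: 15.47
tool_pos: [0.5137, 0.1325, 0.2648]
ee_rot: [2.146, 1.623, 0.435]
ft_force: [-0.2, 0.9, -1.8]
gripper_width: 0.0143
```

```bash
cat > chk.py <<'E'
from h import *
p=np.load('p.npy');B=frame(p[3]);m=np.load('m.npy')
s=ctrl.sense();R0=R.from_rotvec(s['ee_rot']);print(s['clock'],s['tool_pos'],'F blank',B.inv().apply(s['ft_force']).round(1))
print('tool in blank',B.inv().apply(s['tool_pos']-m).round(4),'axis',B.inv().apply(R0.apply([0,0,-1])).round(4))
c=ctrl.camera_params('wrist');im,d=snap('wrist','w_%d.png'%(s['clock']*100))
C=B.inv().apply((cloud(c,d,0,640,0,480)-m).reshape(-1,3))*1000
for z in range(10,190,15):
    q=C[(abs(C[:,2]-z)<7)&(np.hypot(C[:,0],C[:,1])<20)]
    if len(q)>5: print(z,len(q),q.min(0).round(1),q.max(0).round(1))
q=C[np.all((C>[-30,-30,-6])&(C<[30,30,6]),1)];print('face',len(q),np.percentile(q,[2,50,98],axis=0).round(1).tolist())
E
python3 chk.py
```

```text
15.4667 [0.51370001 0.13253125 0.26482453] F blank [-1.3  0.8 -1.3]
tool in blank [-0.0003 -0.0032  0.1702] axis [-2.e-04  2.e-04  1.e+00]
10 102 [-5.1  9.9  9. ] [ 4.3 17.  12.5]
40 39 [-6.2  2.3 35.7] [ 4.8  6.4 46.6]
55 61 [-6.   0.9 48.4] [ 5.5  6.3 61.7]
70 70 [-6.2  0.3 63. ] [ 5.3  6.1 77. ]
85 82 [-6.   0.8 78.1] [ 5.8  6.  91.9]
100 94 [-5.7  1.5 93.1] [  5.6   6.  107. ]
115 94 [ -5.3   0.8 108.1] [  6.    5.7 121.9]
130 12 [ -2.    4.9 123. ] [  2.2   5.7 126.1]
160 1500 [-14.7  -6.6 159.1] [ 16.3  15.  167. ]
175 289 [ -7.2  -0.6 168. ] [  9.1   7.6 181.5]
face 2318 [[-25.1, -24.3, -2.4], [-6.1, 0.1, -0.1], [23.6, 23.8, 1.4]]
```

Emit:
move_arm([
  [[0,0,0.008],[0,0,0]],
  [[0,0,0.008],[0,0,0]],
  [[0,0,0.008],[0,0,0]],
  [[0,0,0.005],[0,0,0]],
  [[0,0,0.004],[0,0,0]],
  [[0,0,0.004],[0,0,0]],
  [[0,0,0.004],[0,0,0]],
  [[0,0,0],[0,0,0]],
])

```text
clock: 16.18
tool_pos: [0.5333, 0.1268, 0.2286]
ee_rot: [2.146, 1.623, 0.434]
ft_force: [-0.6, -0.1, -2.0]
gripper_width: 0.0142
```

Emit:
move_arm([
  [[0,0,0.004],[0,0,0]],
  [[0,0,0.005],[0,0,0]],
  [[0,0,0.005],[0,0,0]],
  [[0,0,0.005],[0,0,0]],
  [[0,0,0.005],[0,0,0]],
  [[0,0,0.004],[0,0,0]],
  [[0,0,0],[0,0,0]],
])

```text
clock: 16.77
tool_pos: [0.5467, 0.1228, 0.2039]
ee_rot: [2.145, 1.623, 0.433]
ft_force: [0.3, -0.1, -1.5]
gripper_width: 0.0142
```

```bash
python3 chk.py
```

```text
16.7667 [0.54669849 0.12276588 0.20390385] F blank [-0.5  0.  -1.5]
tool in blank [-0.001  -0.0036  0.1003] axis [2.0e-04 1.9e-03 1.0e+00]
10 135 [-6.8  0.1  3.4] [ 5.1 12.2 16.9]
25 92 [-6.5  0.6 18. ] [ 5.   5.4 32. ]
40 98 [-6.1 -0.  33. ] [ 5.3  5.1 46.9]
55 38 [-4.5  3.  48.2] [ 4.   5.1 55.8]
85 71 [-14.5   4.2  88.9] [14.7 14.4 91.9]
100 1571 [-15.9  -6.8  93. ] [ 15.7  14.5 107. ]
115 375 [ -7.6  -0.6 108. ] [  8.5   7.  122. ]
130 726 [-18.3 -12.1 123.3] [ 18.6   8.3 137. ]
145 1970 [-18.8 -12.7 138. ] [ 18.7   8.4 152. ]
160 1195 [-18.6 -12.6 153. ] [ 18.7   8.4 167. ]
175 1633 [-18.5 -12.9 168. ] [ 18.4   9.  182. ]
face 2857 [[-25.2, -21.5, -3.1], [-6.1, 2.9, -0.2], [23.7, 24.0, 1.5]]
```

Emit:
move_arm([
  [[0,0,0.003],[0,0,0]],
  [[0,0,0.003],[0,0,0]],
  [[0,0,0.003],[0,0,0]],
  [[0,0,0],[0,0,0]],
], force=20)

```text
clock: 17.15
tool_pos: [0.5511, 0.1218, 0.1965]
ee_rot: [2.146, 1.623, 0.434]
ft_force: [-1.2, -0.6, -2.5]
gripper_width: 0.015
```

Emit:
move_arm([
  [[0,0,0.003],[0,0,0]],
  [[0,0,0.003],[0,0,0]],
  [[0,0,0],[0,0,0]],
])

```text
clock: 17.4
tool_pos: [0.554, 0.121, 0.1913]
ee_rot: [2.146, 1.623, 0.434]
ft_force: [0.5, 0.7, -2.3]
gripper_width: 0.0149
```

Emit:
move_arm([
  [[0,0,0.003],[0,0,0]],
  [[0,0,0.003],[0,0,0]],
  [[0,0,0],[0,0,0]],
])

```text
clock: 17.65
tool_pos: [0.5569, 0.1202, 0.1861]
ee_rot: [2.146, 1.623, 0.434]
ft_force: [-0.4, 0.1, -1.9]
gripper_width: 0.0148
```

Emit:
move_arm([
  [[0,0,0.003],[0,0,0]],
  [[0,0,0.002],[0,0,0]],
  [[0,0,0],[0,0,0]],
])

```text
clock: 17.9
tool_pos: [0.5592, 0.1196, 0.1819]
ee_rot: [2.146, 1.623, 0.434]
ft_force: [0.1, -1.0, -1.7]
gripper_width: 0.0152
```

Emit:
move_arm([
  [[0,0,0.003],[0,0,0]],
  [[0,0,0.002],[0,0,0]],
  [[0,0,0],[0,0,0]],
])

```text
clock: 18.15
tool_pos: [0.5617, 0.1189, 0.1776]
ee_rot: [2.146, 1.623, 0.434]
ft_force: [0.1, 0.1, -1.5]
gripper_width: 0.0149
```

Emit:
move_arm([
  [[0,0,0.003],[0,0,0]],
  [[0,0,0.002],[0,0,0]],
  [[0,0,0],[0,0,0]],
])

```text
clock: 18.4
tool_pos: [0.5641, 0.1182, 0.1732]
ee_rot: [2.146, 1.623, 0.434]
ft_force: [-1.0, 0.6, -2.4]
gripper_width: 0.0148
```

Emit:
move_arm([
  [[0,0,0.0025],[0,0,0]],
  [[0,0,0.0015],[0,0,0]],
  [[0,0,0],[0,0,0]],
])

```text
clock: 18.65
tool_pos: [0.566, 0.1177, 0.1699]
ee_rot: [2.146, 1.623, 0.434]
ft_force: [0.5, 0.4, -1.9]
gripper_width: 0.0151
```

Emit:
move_arm([
  [[0,0,0.0025],[0,0,0]],
  [[0,0,0.0015],[0,0,0]],
  [[0,0,0],[0,0,0]],
])

```text
clock: 18.9
tool_pos: [0.5695, 0.1197, 0.1686]
ee_rot: [2.144, 1.625, 0.442]
ft_force: [-10.1, 2.7, 17.1]
gripper_width: 0.0148
```

Emit:
move_arm([
  [[0,0,0.0025],[0,0,0]],
  [[0,0,0.0015],[0,0,0]],
  [[0,0,0],[0,0,0]],
])

```text
clock: 19.15
tool_pos: [0.5714, 0.1196, 0.1654]
ee_rot: [2.144, 1.625, 0.443]
ft_force: [-11.7, 2.3, 19.8]
gripper_width: 0.015
```

Emit:
move_arm([
  [[0,0,-0.0025],[0,0,0]],
  [[0,0,0],[0,0,0]],
  [[0,0,0],[0,0,0]],
])

```text
clock: 19.4
tool_pos: [0.5687, 0.1171, 0.1654]
ee_rot: [2.146, 1.623, 0.435]
ft_force: [0.2, 0.1, -1.1]
gripper_width: 0.0151
```

Emit:
move_arm([
  [[0,0,0],[0,0,0]],
  [[0,0,0],[0,0,0]],
  [[0,0,0],[0,0,0]],
  [[0,0,0],[0,0,0]],
  [[0,0,0],[0,0,0]],
  [[0,0,0],[0,0,0]],
], fingers=-0.3)

```text
clock: 19.9
tool_pos: [0.5687, 0.1171, 0.1654]
ee_rot: [2.146, 1.623, 0.435]
ft_force: [0.3, -0.6, -0.7]
gripper_width: 0.053
```

Emit:
move_arm([
  [[0,0,-0.01],[0,0,0]],
  [[0,0,-0.02],[0,0,0]],
  [[0,0,-0.03],[0,0,0]],
  [[0,0,-0.03],[0,0,0]],
  [[0,0,-0.01],[0,0,0]],
  [[0,0,0],[0,0,0]],
  [[0,0,0],[0,0,0]],
])

```text
clock: 20.48
tool_pos: [0.5206, 0.1312, 0.2521]
ee_rot: [2.146, 1.624, 0.437]
ft_force: [-0.3, 1.4, -0.2]
gripper_width: 0.0594
```

```bash
cat > col.py <<'E'
from h import *
p=np.load('p.npy');B=frame(p[3]);m=np.load('m.npy')
s=ctrl.sense();print('tool in blank',B.inv().apply(s['tool_pos']-m).round(4))
c=ctrl.camera_params('wrist');im,d=snap('wrist','w_%d.png'%(s['clock']*100))
C=B.inv().apply((cloud(c,d,0,640,0,480)-m).reshape(-1,3))*1000
rr=np.hypot(C[:,0],C[:,1])
for nm,k in [('grip top',(rr<6)&(C[:,2]>85)&(C[:,2]<115)),('collar top',(rr>9.5)&(rr<17)&(C[:,1]<18)&(C[:,2]>35)&(C[:,2]<75)),
 ('stem',(rr<9)&(C[:,2]>14)&(C[:,2]<48)),('block top',(abs(C[:,0])<8)&(abs(C[:,1]-100)<12)&(C[:,2]>45)&(C[:,2]<140)),('arm',(abs(C[:,0])<6)&(C[:,1]>64)&(C[:,1]<84)&(C[:,2]>-5)&(C[:,2]<80)),
 ('tongue',(abs(C[:,0])<5)&(C[:,1]>10)&(C[:,1]<30)&(C[:,2]>5)&(C[:,2]<60)),('railtop',(abs(C[:,0])<5)&(abs(C[:,1]-40)<5)&(C[:,2]>90)&(C[:,2]<110)),('face',(abs(C[:,0])<26)&(abs(C[:,1])<26)&(abs(C[:,2])<5))]:
    q=C[k]
    if len(q)>3: print(nm,len(q),np.percentile(q,[2,50,98],axis=0).round(1).tolist())
E
python3 col.py; cp pics/w_2[01]*.png pics/v5.png
```

```text
tool in blank [-0.0006 -0.0026  0.1558]
grip top 231 [[-5.5, -4.4, 92.3], [-0.5, 0.9, 99.1], [4.5, 5.4, 100.3]]
collar top 631 [[-16.0, -9.5, 50.7], [-3.7, 8.3, 53.9], [11.5, 15.8, 73.4]]
block top 663 [[-5.4, 89.0, 50.8], [1.3, 99.2, 53.6], [7.4, 110.0, 55.3]]
arm 377 [[-4.9, 64.1, 8.8], [0.6, 74.0, 10.2], [5.3, 83.7, 11.6]]
tongue 209 [[-4.4, 10.2, 9.6], [-0.2, 13.3, 52.7], [4.9, 16.4, 55.1]]
railtop 289 [[-4.7, 35.2, 98.4], [0.1, 40.1, 99.5], [4.9, 44.8, 101.0]]
face 1715 [[-25.4, -24.7, -1.9], [10.7, 7.2, -0.1], [23.9, 24.0, 1.4]]
```

View pics/v5.png

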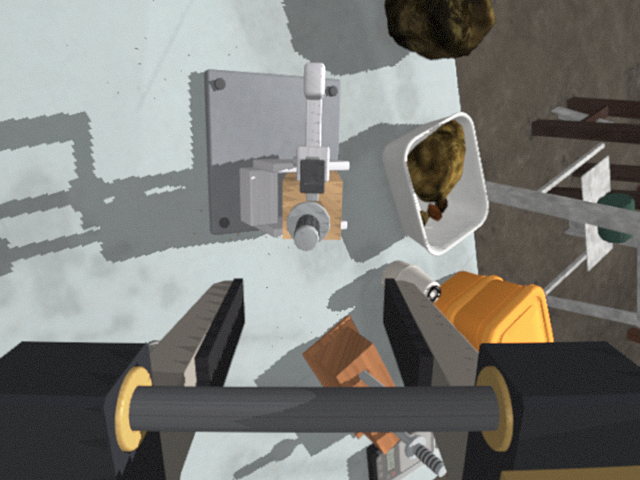

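Rod is seated in the hole (collar near (308,218) in the image), about 79.5 mm deep, so the collar underside is about 48.5 mm beyond the mouth and the pointer needs about 37.5 mm of travel.

```bash
python3 - <<'E'
from h import *
p=np.load('p.npy');B=frame(p[3]);m=np.load('m.npy');Rt=ptool(p[3])[0]
a=m+B.apply([.001,.100,.150]);b=m+B.apply([.001,.100,.018])
plan(a,Rt,4);plan(b,Rt,6,a,Rt)
E
```

```text
4 rows of [0.0258, 0.0005, 0.0013] [-0.0, 0.0001, 0.0] |t| 0.0259 deg 0.01
6 rows of [-0.0, -0.0, 0.022] [0.0, 0.0, 0.0] |t| 0.022 deg 0.0
```

Emit:
move_arm([
  [[0.0258,0.0005,0.0013],[0,0,0]],
  [[0.0258,0.0005,0.0013],[0,0,0]],
  [[0.0258,0.0005,0.0013],[0,0,0]],
  [[0.0258,0.0005,0.0013],[0,0,0]],
  [[0,0,0],[0,0,0]],
  [[0,0,0.022],[0,0,0]],
  [[0,0,0.022],[0,0,0]],
  [[0,0,0.022],[0,0,0]],
  [[0,0,0.022],[0,0,0]],
  [[0,0,0.022],[0,0,0]],
  [[0,0,0.021],[0,0,0]],
  [[0,0,0],[0,0,0]],
])

```text
clock: 21.53
tool_pos: [0.6151, 0.2067, 0.1302]
ee_rot: [2.146, 1.621, 0.422]
ft_force: [-0.6, -1.2, 1.0]
gripper_width: 0.0598
```

Emit:
move_arm([
  [[0,0,0],[0,0,0]],
  [[0,0,0],[0,0,0]],
  [[0,0,0],[0,0,0]],
  [[0,0,0],[0,0,0]],
  [[0,0,0],[0,0,0]],
  [[0,0,0],[0,0,0]],
  [[0,0,0],[0,0,0]],
  [[0,0,0],[0,0,0]],
  [[0,0,0],[0,0,0]],
  [[0,0,0],[0,0,0]],
], fingers=1, force=25)

```text
clock: 22.37
tool_pos: [0.6144, 0.2119, 0.1346]
ee_rot: [2.147, 1.625, 0.434]
ft_force: [-6.0, 1.7, 2.6]
gripper_width: 0.0132
```

```bash
python3 col.py
```

```text
tool in blank [-0.0002  0.1006  0.0198]
collar top 167 [[-13.2, 6.4, 48.6], [7.6, 11.0, 53.3], [11.7, 14.6, 54.7]]
stem 5 [[-8.7, 0.8, 25.4], [-8.6, 1.7, 27.8], [-8.5, 2.0, 28.9]]
block top 2856 [[-7.8, 91.1, 47.7], [-3.8, 106.0, 54.4], [7.3, 111.9, 113.6]]
arm 126 [[-5.3, 64.2, 9.0], [0.1, 66.0, 10.1], [5.5, 67.6, 11.5]]
face 1050 [[-21.7, -25.4, -0.9], [10.4, -17.0, 0.1], [23.7, -8.7, 1.3]]
```

Emit:
move_arm([
  [[0,0,-0.003],[0,0,0]],
  [[0,0,-0.006],[0,0,0]],
  [[0,0,-0.006],[0,0,0]],
  [[0,0,-0.006],[0,0,0]],
  [[0,0,-0.006],[0,0,0]],
  [[0,0,-0.005],[0,0,0]],
  [[0,0,-0.002],[0,0,0]],
  [[0,0,0],[0,0,0]],
  [[0,0,0],[0,0,0]],
])

```text
clock: 23.17
tool_pos: [0.598, 0.2168, 0.1646]
ee_rot: [2.147, 1.625, 0.435]
ft_force: [-7.7, 4.5, -1.3]
gripper_width: 0.0133
```

```bash
python3 col.py; python3 - <<'E'
from h import *
p=np.load('p.npy');B=frame(p[3]);F=B.inv().apply(ctrl.sense()['ft_force']);print('F',F.round(2))
for c in ['top','scene']:
    im,_=snap(c,c+'7.png')
import numpy as np
E
ls -t pics | head -3; python3 - <<'E'
import cv2,glob,os
w=max(glob.glob('pics/w_2*.png'),key=os.path.getmtime);im=cv2.imread(w);s=cv2.imread('pics/scene7.png')
cv2.imwrite('pics/v6.png',cv2.vconcat([cv2.resize(im[60:320,160:480],(640,300)) if 0 else cv2.resize(im[100:300,200:480],(420,300)),cv2.resize(s[190:290,260:400],(420,300))]))
E
```

```text
tool in blank [-1.000e-04  1.008e-01  5.430e-02]
collar top 417 [[-16.5, -8.5, 52.8], [-11.5, 2.3, 54.3], [12.1, 7.8, 74.5]]
block top 2825 [[-7.5, 91.3, 51.5], [-0.6, 107.7, 88.0], [7.6, 111.9, 136.5]]
arm 139 [[-5.2, 64.2, 43.7], [0.3, 66.1, 44.7], [5.7, 68.1, 45.9]]
railtop 430 [[-4.6, 35.1, 98.5], [-0.0, 40.2, 99.6], [5.0, 44.9, 100.6]]
F [-8.21  2.3   2.81]
scene7.png
top7.png
w_2316.png
```

View pics/v6.png

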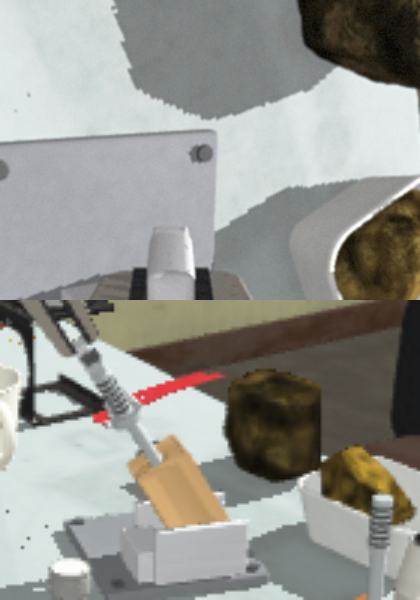

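```bash
cat > fine.py <<'E'
from h import *
p=np.load('p.npy');B=frame(p[3]);m=np.load('m.npy')
out=[]
for i in range(3):
    s=ctrl.sense();c=ctrl.camera_params('wrist');im,d=snap('wrist')
    C=B.inv().apply((cloud(c,d,0,640,0,480)-m).reshape(-1,3))*1000
    r=np.hypot(C[:,0]+.4,C[:,1]);z=C[:,2]
    k=(r>9.5)&(r<15)&(z>51)&(z<58)
    a=(abs(C[:,0])<5)&(C[:,1]>64)&(C[:,1]<67)&(abs(z-47)<6)
    t=(abs(C[:,0])<5)&(abs(C[:,1]-40)<4)&(abs(z-100)<3)
    out.append([z[k].mean() if k.any() else 0,np.median(z[k]) if k.any() else 0,np.median(z[a]) if a.any() else 0,np.median(z[t]),B.inv().apply(s['tool_pos']-m)[2]*1000,*B.inv().apply(s['ft_force'])])
print(s['clock'],k.sum(),a.sum(),'collar mean,med, arm, rail, tcp, F:');print(np.round(out,2));print(np.mean(out,0).round(2))
E
python3 fine.py
```

```text
23.4167 262 86 collar mean,med, arm, rail, tcp, F:
[[54.08 54.08 44.74 99.51 54.32 -8.17  2.17  3.78]
 [54.12 54.1  44.84 99.58 54.32 -7.26  2.35  4.13]
 [54.05 54.06 44.82 99.56 54.33 -7.99  1.8   2.98]]
[54.08 54.08 44.8  99.55 54.33 -7.81  2.11  3.63]
```

Emit:
move_arm([
  [[0,0,-0.001],[0,0,0]],
  [[0,0,-0.001],[0,0,0]],
  [[0,0,0],[0,0,0]],
])

```text
clock: 23.72
tool_pos: [0.5972, 0.217, 0.1661]
ee_rot: [2.146, 1.625, 0.435]
ft_force: [-3.6, 4.2, -4.9]
gripper_width: 0.0132
```

```bash
python3 fine.py
```

```text
23.8167 243 92 collar mean,med, arm, rail, tcp, F:
[[54.18 54.14 46.39 99.5  56.03 -6.44  3.07 -1.99]
 [54.14 54.11 46.34 99.58 56.   -7.38  4.17 -2.49]
 [54.09 54.05 46.6  99.57 56.   -7.6   4.32 -1.32]]
[54.14 54.1  46.44 99.55 56.01 -7.14  3.85 -1.94]
```

Emit:
move_arm([
  [[0,0,-0.0007],[0,0,0]],
  [[0,0,0],[0,0,0]],
  [[0,0,0],[0,0,0]],
])

```text
clock: 24.12
tool_pos: [0.5969, 0.2171, 0.1666]
ee_rot: [2.146, 1.625, 0.435]
ft_force: [-4.1, 5.0, -6.2]
gripper_width: 0.0133
```

```bash
python3 fine.py
```

```text
24.2167 235 90 collar mean,med, arm, rail, tcp, F:
[[54.12 54.09 47.1  99.56 56.62 -7.63  3.7  -2.7 ]
 [54.19 54.18 46.89 99.59 56.63 -7.34  3.39 -3.23]
 [54.17 54.11 46.94 99.58 56.61 -7.25  3.13 -3.16]]
[54.16 54.13 46.97 99.58 56.62 -7.41  3.41 -3.03]
```

Emit:
move_arm([
  [[0,0,-0.0004],[0,0,0]],
  [[0,0,0],[0,0,0]],
  [[0,0,0],[0,0,0]],
])

```text
clock: 24.52
tool_pos: [0.5967, 0.2172, 0.1669]
ee_rot: [2.146, 1.625, 0.435]
ft_force: [-3.7, 4.9, -6.8]
gripper_width: 0.0133
```

```bash
python3 fine.py
```

```text
24.6167 226 92 collar mean,med, arm, rail, tcp, F:
[[54.18 54.18 47.25 99.62 56.97 -7.61  3.7  -3.5 ]
 [54.21 54.17 47.35 99.59 56.97 -7.84  4.13 -4.26]
 [54.19 54.14 47.23 99.55 56.98 -6.94  3.72 -3.87]]
[54.2  54.16 47.28 99.59 56.97 -7.46  3.85 -3.88]
```

Emit:
move_arm([
  [[0,0,-0.0003],[0,0,0]],
  [[0,0,0],[0,0,0]],
  [[0,0,0],[0,0,0]],
])

```text
clock: 24.92
tool_pos: [0.5966, 0.2172, 0.1671]
ee_rot: [2.146, 1.625, 0.435]
ft_force: [-2.8, 5.2, -7.4]
gripper_width: 0.0132
```

```bash
python3 fine.py
```

```text
25.0167 142 90 collar mean,med, arm, rail, tcp, F:
[[54.47 54.37 47.49 99.66 57.18 -7.21  4.26 -4.34]
 [54.38 54.33 47.48 99.6  57.18 -6.75  3.64 -4.4 ]
 [54.37 54.24 47.52 99.59 57.18 -7.57  3.83 -5.03]]
[54.41 54.31 47.5  99.62 57.18 -7.17  3.91 -4.59]
```

Emit:
move_arm([
  [[0,0,-0.0003],[0,0,0]],
  [[0,0,0],[0,0,0]],
  [[0,0,0],[0,0,0]],
])

```text
clock: 25.32
tool_pos: [0.5965, 0.2172, 0.1673]
ee_rot: [2.146, 1.625, 0.435]
ft_force: [-1.5, 4.9, -8.3]
gripper_width: 0.0129
```

```bash
python3 fine.py
```

```text
25.4167 141 90 collar mean,med, arm, rail, tcp, F:
[[54.47 54.33 47.66 99.65 57.42 -6.54  4.33 -5.83]
 [54.52 54.39 47.69 99.63 57.42 -7.27  4.03 -5.88]
 [54.44 54.28 47.63 99.55 57.42 -6.45  4.09 -6.67]]
[54.47 54.34 47.66 99.61 57.42 -6.75  4.15 -6.13]
```

```bash
python3 - <<'E'
from h import *
p=np.load('p.npy');B=frame(p[3]);m=np.load('m.npy')
c=ctrl.camera_params('wrist');im,d=snap('wrist','w8.png')
C=B.inv().apply((cloud(c,d,0,640,0,480)-m).reshape(-1,3))*1000
r=np.hypot(C[:,0]+.4,C[:,1]);k=(r<20)&(C[:,2]>50)&(C[:,2]<60)
q=C[k];print(q.min(0).round(1),q.max(0).round(1),k.sum());A=np.c_[q[:,:2],np.ones(len(q))];print('plane',np.linalg.lstsq(A,q[:,2],rcond=None)[0].round(4))
ii=np.where(k)[0];u,v=ii%640,ii//640;print(u.min(),u.max(),v.min(),v.max())
s,_=snap('top')
cv2.imwrite('pics/v8.png',cv2.resize(im[240:480,220:420],None,fx=2.5,fy=2.5,interpolation=cv2.INTER_CUBIC)[:,:,::-1])
E
```

```text
[-20.  -12.6  51.8] [11.2  5.9 59.7] 305
plane [2.98000e-02 3.66000e-02 5.45151e+01]
276 330 433 459
```

View pics/v8.png

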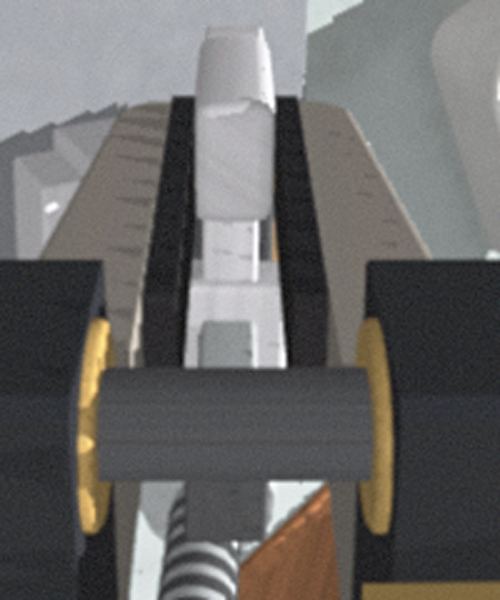

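The tongue has met the collar and tipped the rod a little sideways within its clearance. I'll ease the pointer back by a few tenths.

```bash
cat >> fine.py <<'E'
k=(r<16)&(z>52)&(z<58);q=C[k];A=np.c_[q[:,:2],np.ones(len(q))];print('plane',k.sum(),np.linalg.lstsq(A,q[:,2],rcond=None)[0].round(4))
E
echo ok
```

```text
ok
```

Emit:
move_arm([
  [[0,0,0.0005],[0,0,0]],
  [[0,0,0],[0,0,0]],
  [[0,0,0],[0,0,0]],
])

```text
clock: 25.82
tool_pos: [0.5966, 0.2172, 0.1671]
ee_rot: [2.146, 1.625, 0.435]
ft_force: [-4.3, 4.6, -5.0]
gripper_width: 0.0133
```

```bash
python3 fine.py
```

```text
25.9167 144 88 collar mean,med, arm, rail, tcp, F:
[[54.37 54.24 47.56 99.53 57.19 -7.18  3.2  -1.61]
 [54.41 54.34 47.69 99.57 57.21 -7.12  2.7  -1.37]
 [54.45 54.32 47.68 99.58 57.22 -8.74  3.73 -1.78]]
[54.41 54.3  47.64 99.56 57.21 -7.68  3.21 -1.59]
plane 171 [3.25000e-02 3.05000e-02 5.45249e+01]
```

Emit:
move_arm([
  [[0,0,0.0005],[0,0,0]],
  [[0,0,0],[0,0,0]],
  [[0,0,0],[0,0,0]],
])

```text
clock: 26.22
tool_pos: [0.5968, 0.2172, 0.1668]
ee_rot: [2.146, 1.625, 0.435]
ft_force: [-5.7, 4.4, -2.3]
gripper_width: 0.0134
```

```bash
python3 fine.py
```

```text
26.3167 145 92 collar mean,med, arm, rail, tcp, F:
[[ 5.425e+01  5.421e+01  4.724e+01  9.960e+01  5.687e+01 -6.910e+00
   2.720e+00  1.330e+00]
 [ 5.428e+01  5.418e+01  4.729e+01  9.956e+01  5.686e+01 -7.070e+00
   2.510e+00  1.660e+00]
 [ 5.423e+01  5.407e+01  4.726e+01  9.956e+01  5.687e+01 -8.310e+00
   2.300e+00 -8.000e-02]]
[54.25 54.15 47.26 99.57 56.87 -7.43  2.51  0.97]
plane 178 [1.97000e-02 2.80000e-02 5.42413e+01]
```

Emit:
move_arm([
  [[0,0,0],[0,0,0]],
  [[0,0,0],[0,0,0]],
  [[0,0,0],[0,0,0]],
  [[0,0,0],[0,0,0]],
  [[0,0,0],[0,0,0]],
  [[0,0,0],[0,0,0]],
], fingers=-0.3)

```text
clock: 26.87
tool_pos: [0.5985, 0.2156, 0.1671]
ee_rot: [2.146, 1.622, 0.435]
ft_force: [0.1, 0.2, -0.9]
gripper_width: 0.0514
```

Emit:
move_arm([
  [[0,0,-0.01],[0,0,0]],
  [[0,0,-0.02],[0,0,0]],
  [[0,0,-0.03],[0,0,0]],
  [[0,0,-0.03],[0,0,0]],
  [[0.01,0,-0.02],[0,0,0]],
  [[0,0,0],[0,0,0]],
  [[0,0,0],[0,0,0]],
])

```text
clock: 27.45
tool_pos: [0.5479, 0.2418, 0.2632]
ee_rot: [2.146, 1.625, 0.439]
ft_force: [0.2, -0.7, -0.4]
gripper_width: 0.0597
```

```bash
python3 fine.py; python3 col.py; cp $(ls -t pics/w_2*.png|head -1) pics/w9.png; python3 - <<'E'
from h import *
im=cv2.imread('pics/w9.png');C=None
s,_=snap('scene','s9.png')
cv2.imwrite('pics/v9.png',cv2.vconcat([cv2.resize(im[150:390,200:440],(500,320)),cv2.resize(cv2.imread('pics/s9.png')[180:280,240:400],(500,270))]))
E
```

```text
27.55 141 47 collar mean,med, arm, rail, tcp, F:
[[ 54.06  53.95  47.24  99.65 167.24   0.17  -0.61  -0.5 ]
 [ 54.15  54.08  47.17  99.56 166.14  -0.44   0.28  -0.  ]
 [ 54.09  54.2   47.41  99.64 165.45   0.28  -0.67  -1.07]]
[ 54.1   54.08  47.28  99.62 166.28   0.    -0.33  -0.53]
plane 250 [ 3.04000e-02 -1.01000e-02  5.42539e+01]
tool in blank [0.0009 0.1089 0.1651]
grip top 92 [[-5.0, -0.2, 85.6], [-0.0, 3.5, 98.2], [2.2, 5.9, 100.1]]
collar top 299 [[-16.6, -10.6, 51.7], [-9.9, 5.5, 54.7], [10.3, 11.8, 74.3]]
block top 843 [[-5.2, 90.9, 52.3], [1.4, 105.1, 90.0], [7.5, 111.4, 92.1]]
arm 191 [[-5.0, 64.2, 45.9], [0.5, 69.6, 47.2], [5.2, 74.8, 48.7]]
railtop 193 [[-4.7, 35.3, 98.4], [0.1, 40.1, 99.6], [4.9, 44.7, 100.8]]
face 1210 [[-25.1, -24.0, -2.2], [11.5, -0.7, -0.0], [24.1, 24.2, 1.4]]
```

View pics/v9.png

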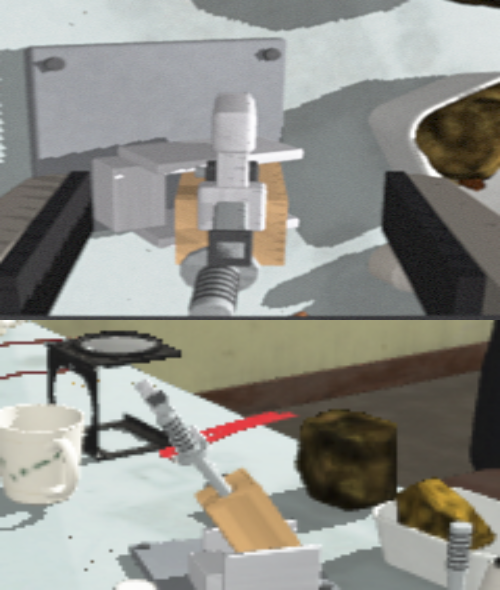

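```bash
python3 -c "
from bench import ctrl
print(ctrl.finish_job())"
```

```text
the job is handed in; nothing more can be done
None
```

The job is done and handed in at about 28 s, well under the 67 s limit. No verdict came back.

- **Pointer down:** I pushed the pointer about 41 mm onto its stop. The force rose to about 25 N there, and the wrist depth image showed it had dropped.
- **Rod in:** I took the depth rod from the rack's middle hole and lowered it into the blank until it touched bottom (about 20 N). I eased off before letting go. The hole measures about 79.5 mm deep.
- **Pointer up:** I raised the pointer in steps of 0.3–0.7 mm until it met the collar, then eased it back about 0.4 mm and let go.

**Last checks:**
- **Pointer and collar:** The pointer stands at about 37.1 mm of travel. I put the gap between tongue and collar at 0–0.2 mm. The collar is at its resting height, so the rod is on the bottom.
- **Contact:** At first contact the tongue tipped the rod slightly and raised the collar about 0.2–0.3 mm before I eased back. The rod still leans a little within its clearance. Absolute depth readings were off by up to about 0.4 mm, so the contact point rests on the force and height change rather than a direct view of the gap.
- **Other things:** The gripper was clear of everything at the end. I did not move the other rods, mug, torch or cone, though I did not measure them again.

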